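# Clamp a brake pad in the check fixture, gauge it and release it

## Task

Check the brake pad lying in the blue fixture: swing the red-knobbed toggle clamp over until it locks on the pad, then lower the gauge's yellow-knobbed lever fully so that the feeler rests on the pad for a moment, and raise the lever fully again. Only then swing the clamp fully back open, leaving the pad lying flat in its nest. Never lower the feeler while the clamp is not locked, and leave the other things on the bench where they are.

Things in the scene. Friction and masses are not known exactly. Their poses are not given: they have to be found in the camera images.
- fixture: Check fixture fixed to the bench, blue plate 140 (x) x 270 (y) x 12 mm; origin at the centre of its underside, z up. Pad nest in the middle, toggle clamp at the +y end, grey gauge head (column 36 x 40 mm at y -95 mm, top 104 mm above the bench, overhang to y -14 mm, dial on its +x side) at the -y end. Clamp and lever swing in its y-z plane, at x = 0.
- pad: Brake pad, loose in the nest with 2.5 mm of play: black steel backing plate 44 (x) x 90 (y) x 5 mm below, red-brown lining 40 x 76 x 10 mm above; origin at the centre of the underside. In the nest its underside is 20 mm and its top 35 mm above the bench.
- clamp_arm: Steel arm of the clamp, 14 mm wide, 75 mm long, with a black rubber-tipped spindle, driven by the handle through a linkage; origin on its hinge, at x 0, y +72, z +50 mm in the fixture frame. Open it stands upright (125 mm high); locked it lies level toward -y and the rubber tip presses on the pad at y = +10 mm.
- clamp_handle (a joint): Clamp handle angle, rad: 0 = thrown fully back (clamp open, handle leaning 1.15 rad from upright toward the fixture's +y), 1.15 = upright at its stop (locked). The linkage goes over centre, with a small hump of resistance, about 0.1 rad before the stop. It stays where it is left; the knob takes 1 to 4 N.
- clamp_knob (a point): Centre of the red ball knob, 24 mm in diameter, at the end of the clamp handle (a steel bar 12 x 7 mm), 90 mm from the handle's pivot. Handle back: about 108 mm above the bench; locked: 161 mm.
- clamp_pivot (a point): Pivot of the clamp handle, on the fixture at x 0, y +79, z +71 mm in its frame; the axis runs along the fixture's x. At joint value h the knob centre lies 90 sin(1.15 - h) mm toward the fixture's +y of it and 90 cos(1.15 - h) mm above it.
- gauge_lever (a joint): Angle of the gauge's lift lever, rad: 0 = fully raised (0.35 rad above level); about 0.66 to 0.7 = fully lowered (0.3 to 0.35 rad below level), the feeler resting on the pad. It moves the feeler 15 mm down. It stays where it is left; the knob takes about 1 N to move.
- lever_knob (a point): Centre of the yellow ball knob, 18 mm in diameter, at the end of the lift lever (an 8 mm rod), 50 mm from the lever's pivot; nothing beneath it but the bench. Raised: 109 mm above the bench; lowered: 75 mm.
- lever_pivot (a point): Pivot of the lift lever, on the gauge head at x 0, y -118, z +92 mm in the fixture frame; the axis runs along the fixture's x. At joint value q the knob centre lies 50 cos(0.35 - q) mm toward the fixture's -y of it and 50 sin(0.35 - q) mm above it.
- old_pad: Bystander: a worn brake pad, 44 x 90 x 9 mm, flat on the bench on the robot's side of the fixture; origin at the centre of its underside.
- spanner: Bystander: a steel spanner, 150 mm long, lying on the bench on the robot's side of the fixture.
- carton: Bystander: a cardboard carton, 60 x 90 x 50 mm, beyond the fixture; origin at the centre of its underside.
- beacon: Bystander: an amber warning beacon, 80 mm in diameter and 84 mm high, beyond the fixture; origin at the centre of its underside.
- feeler: The gauge's upright steel feeler pin (8 mm rod); origin at its lower tip, at x 0, y -30 mm in the fixture frame: 50 mm above the bench when raised, on the pad's top when lowered.
There are look-alikes about, which are no part of the job. What is shaped like the pad but pink or purple is not meant.

How it is judged (in metres and radians):
On the way, in this order (a step that is already met when the one before it is completed fails the run):
1. the clamp is swung over and locked on the pad (value of joint clamp_handle above 1.08 rad and contact force between clamp_arm and pad above 2 N and value of joint gauge_lever below 0.2 rad), for 0.2 s.
2. the gauge lever is lowered and the feeler rests on the clamped pad for 0.3 s (value of joint gauge_lever above 0.6 rad and contact force between feeler and pad above 0.2 N and value of joint clamp_handle above 1.05 rad), for 0.3 s.
3. the gauge lever is raised again while the clamp is still locked (value of joint gauge_lever below 0.15 rad and value of joint clamp_handle above 1.05 rad), for 0.2 s.
At the end, for the whole second after the job is handed in: The clamp handle is thrown back to within 0.12 rad of its open stop, the gauge lever is raised to within 0.15 rad of its upper stop, and the pad lies still and flat (within 0.05 rad) in its nest, within 6 mm of centre and 3 mm of its seated height (value of joint clamp_handle below 0.12 rad and value of joint gauge_lever below 0.15 rad and x of pad in the frame of fixture between -0.006 and 0.006 m and y of pad in the frame of fixture between -0.006 and 0.006 m and z of pad in the frame of fixture between 0.017 and 0.023 m and angle between pad's own z axis and vertical below 0.05 rad and linear speed of pad below 0.02 m/s); the robot touches nothing.
It fails at once if the feeler is lowered (lever more than 0.35 rad down) while the clamp is not locked (value of joint gauge_lever above 0.35 rad and value of joint clamp_handle below 1 rad).
It fails at once if the pad is lifted out of its nest (z of pad in the frame of fixture above 0.032 m).
It fails at once if a bystander is moved by more than 20 mm (distance of any of old_pad, spanner, carton, beacon from where it was at the start of the episode above 0.02 m).
It also fails if it takes over 58 s, if anything falls off the work surface, if the arm or the gripper's body presses on something with over 40 N, if the wrist force passes 120 N, or if a joint passes its speed limit or range.

## Robot

A 6-joint arm with a two-finger parallel gripper is mounted at the origin on the work surface. World frame = base frame: x ahead of the robot, y to its left, z up, the work surface at z = 0. Lengths are in mm, angles in degrees, forces in N, time in s.
With the tool pointing down it reaches from about 300 to 850 mm from the base axis. Payload 4.2 kg.
Tool frame: the origin (TCP) lies midway between the tips of the shut fingers; the grasp point (between the pads) lies 19 mm behind it; z points along the fingers, y is the line along which they close (so a half turn about z gives the same grasp; the last joint's range is limited). The gripper opens to 91 mm and grips with 3 to 60 N. Pads are 32 mm wide; open, the fingers measure 118 mm over their backs; the gripper's body (76 mm by 178 mm) begins 60 mm behind the grasp point.
Start: joints at [-77.063, 18.312, 89.639, -0, 72.044, -1.146], TCP at [139.918, -557.733, 213.976] pointing down, gripper open.
Joint ranges: [-177.97, 177.97], [-48.28, 115.42], [12.27, 149.76], [-77.06, 257.06], [2.81, 150.46], [-146.56, 146.56]. Speed limits (degrees/s): [147.25, 147.25, 180, 180, 180, 180].

## Interface

Orientations are given as [roll, pitch, yaw] about the fixed x, y, z axes, in that order (R = Rz(yaw) Ry(pitch) Rx(roll)).
In Python, from workcell import state, grab_frame, camera_model, workorder gives the robot as it stands.
- The arm moves only by the tool carry_out, never from a script. Its argument "commands" is a list of rows, each a list of 7 numbers: the turn, a rotation vector about the tool's x, y, z in degrees, then the shift along the tool's x, y, z in mm, then the opening, from -1 (shut) to 1 (fully open). In form: [[ax, ay, az, dx, dy, dz, hand], ...]. A call has 1 to 20 rows; each row is the pose to reach, as a shift and turn from the pose commanded when the call began, along the tool's axes at that moment; what a row does not reach only later rows make up. A row lasts 1/10 s, in which the tool goes at most 50 mm and 8.59 degrees, less where a joint would pass 70% of its speed; a pose out of reach is approached as far as the arm can. A call with a gripper value outside its range is refused whole. The fingers move at their own pace and stop on an object; "force" is the grip in N (left out, the last holds). Time passes only in rows, so rows that repeat a pose let the fingers close. It gives the time, the measured TCP pose, the force, the opening and the grip force at its end, in the units of the state.
- state(): the state, without advancing time (a new reading comes with each control period).
- grab_frame(name): name is "scene" or "top" or "wrist"; returns the picture (420x560x3 uint8, red, green, blue); there is no depth.
- camera_model(name): a dict with "fx", "fy", "cx", "cy" (pixels), "origin" and "rotation" of the camera in the world; the wrist camera has in their place "mount" (4x4, takes a point from camera to tool coordinates, whose origin is the TCP and whose axes are the flange's). Camera axes: x right, y up, looking along -z (the intrinsics and any distortion apply to the point x, -y, -z); pixel columns grow to the right and rows downward; lengths in mm; the calibration is good to about 2 mm. A picture is of the moment at which its call begins: read the wrist's pose just before it. camera_model takes no time and is no camera call.
- workorder.job_done(): hands the job in; it is judged then, once.
The state is a dict: "time_s": time; "qpos": joint angles; "qvel": joint speeds; "effort": joint torques, N m; "ee_pos": TCP position; "ee_rot": TCP orientation; "force": force on the tool from outside, world axes, zero at the start; "torque": the same for the moment, N m; "gripper_width": finger opening in mm; "gripper_force": force on a finger pad.
Only numpy, scipy, OpenCV 4.12 (cv2) and the standard library are available. Lean on these libraries where they do the work, as an engineer would, in place of code of your own. Each camera call takes 0.05 s, during which the arm holds its last target. There are 200 camera calls.

## Working session

There is one attempt and no reset: what is moved stays moved. The work goes in short steps, Python scripts to look and compute and a tool call to move; the robot and the scene stay as the last step left them, time stands still between calls to the robot, and variables do not carry over. Pictures are saved under pics/ and viewed, at most 10 in all, crops included, and the job is handed in when it is done.

Besides the shell and the picture viewer there is one more tool, called after ">>>" as name(argument=value, ...), one argument or row to a line, values as JSON. carry_out: Moves the arm, as the interface text tells. Its arguments: {"type":"object","properties":{"commands":{"type":"array"},"force":{"type":"number"}},"required":["commands"]}

```bash
mkdir -p pics; python3 - <<'E'
from workcell import state, grab_frame, camera_model
import cv2
print(state())
for n in ("scene","top"):
    cv2.imwrite(f"pics/{n}0.png",cv2.cvtColor(grab_frame(n),cv2.COLOR_RGB2BGR)); print(n,camera_model(n))
print(camera_model("wrist"))
E
```

```text
{'time_s': 0.0, 'qpos': array([-7.70620019e+01,  1.83517283e+01,  8.97055967e+01, -3.87919594e-04,
        7.20437947e+01, -1.14642548e+00]), 'qvel': array([ 0.01060619, -0.02993271, -0.10440378, -0.01920771,  0.05814954,
       -0.05650926]), 'effort': array([-6.67178429e-04, -4.12465632e+01, -2.31973135e+01,  7.28462194e-02,
        4.56349051e-02, -1.46158372e-04]), 'ee_pos': array([ 139.80891762, -557.22946993,  213.12489075]), 'ee_rot': array([-1.79898893e+02, -1.65441889e-03,  1.40845420e+01]), 'force': array([ 0.15091179, -0.41646194,  0.11718873]), 'torque': array([-0.01609585, -0.02205712, -0.04875836]), 'gripper_force': 0.0, 'gripper_width': 91.20699394794644}
scene {'fx': 472.1651313527783, 'fy': 472.1651313527783, 'cx': 281.96030470731466, 'cy': 208.42930389990974, 'origin': array([1348.41462778,  335.57768334,  669.75727906]), 'rotation': array([ 56.41264306,   0.67453573, 114.41069712])}
top {'fx': 489.11453399907106, 'fy': 489.11453399907106, 'cx': 280.25178086476683, 'cy': 207.30346564017017, 'origin': array([ 400.59252866,  -26.64703427, 1136.62832608]), 'rotation': array([  8.04981926,   1.17196102, -88.79716527])}
{'fx': 312.6264604689518, 'fy': 312.6264604689518, 'cx': 281.7790416669437, 'cy': 206.97147084445456, 'mount': array([[-6.90388832e-04,  9.60972920e-01,  2.76641592e-01,
         7.97915129e+01],
       [ 9.99999367e-01,  9.09212765e-04, -6.62736393e-04,
         1.09229049e+00],
       [-8.88397794e-04,  2.76640960e-01, -9.60972939e-01,
        -1.70264921e+02],
       [ 0.00000000e+00,  0.00000000e+00,  0.00000000e+00,
         1.00000000e+00]])}
```

View pics/scene0.png

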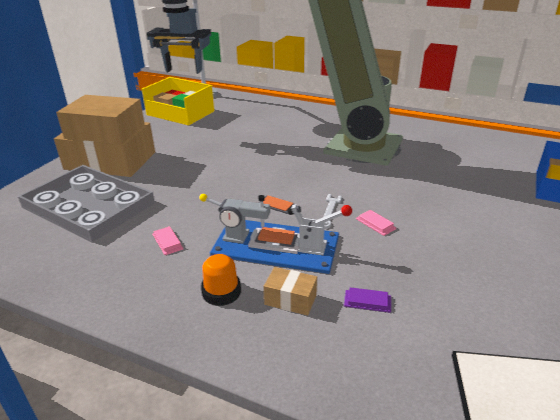

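View pics/top0.png

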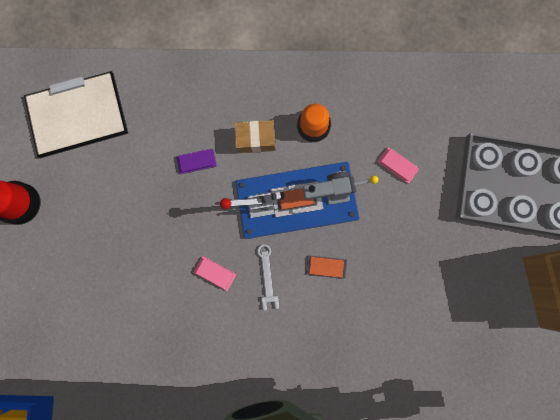

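The fixture shows at top (297,200), with the red knob at (226,203) and the yellow knob at (375,180). In the scene view the knobs are at (346,210) and (203,197).

Candidates:
- **Pad:** the red-brown pad in the nest at top (297,199) is mine. The old_pad (327,267), the pink pads (215,273) and (399,165), and the purple pad (197,161) are not.
- **Red knob:** (226,203), not the red object at (12,200).
- **Yellow knob:** (375,180), not the orange beacon at (315,120).

```bash
cat > h.py <<'E'
import numpy as np, cv2
from scipy.spatial.transform import Rotation as R
from workcell import state, grab_frame, camera_model
def ray(n,u,v):
    c=camera_model(n); d=np.array([(u-c["cx"])/c["fx"],-(v-c["cy"])/c["fy"],-1])
    return np.array(c["origin"]), R.from_euler("xyz",c["rotation"],degrees=True).apply(d)
def plane(n,u,v,z):
    o,d=ray(n,u,v); return o+d*(z-o[2])/d[2]
def two(a,b):
    (o,d),(p,e)=ray(*a),ray(*b)
    s=np.linalg.lstsq(np.c_[d,-e],p-o,rcond=None)[0]
    A,B=o+s[0]*d,p+s[1]*e; return (A+B)/2,np.linalg.norm(A-B)
def hsv(im): return cv2.cvtColor(im,cv2.COLOR_RGB2HSV)
def blob(m,box):
    x0,y0,x1,y1=box; k=np.zeros_like(m); k[y0:y1,x0:x1]=m[y0:y1,x0:x1]
    n,l,s,c=cv2.connectedComponentsWithStats(k); i=1+np.argmax(s[1:,4]); return c[i],s[i],(l==i).astype(np.uint8)
red=lambda h:cv2.inRange(h,(0,190,80),(5,255,255))|cv2.inRange(h,(174,190,80),(180,255,255))
yel=lambda h:cv2.inRange(h,(20,150,90),(32,255,255))
blue=lambda h:cv2.inRange(h,(105,130,40),(125,255,255))
def axes(yaw): c,s=np.cos(yaw),np.sin(yaw); return np.array([c,s]),np.array([-s,c])
E
python3 - <<'E'
from h import *
t,s=grab_frame("top"),grab_frame("scene"); ht,hs=hsv(t),hsv(s)
rt,rs=blob(red(ht),(215,190,240,215)),blob(red(hs),(335,200,358,222))
yt,ys=blob(yel(ht),(365,170,385,192)),blob(yel(hs),(195,188,212,206))
for b in (rt,rs,yt,ys): print(b[0].round(1),b[1])
rk,e1=two(("top",*rt[0]),("scene",*rs[0])); yk,e2=two(("top",*yt[0]),("scene",*ys[0]))
print("red",rk.round(1),e1,"yel",yk.round(1),e2)
c,st,m=blob(blue(ht),(225,150,370,250))
hull=cv2.convexHull(np.vstack(cv2.findContours(m,0,2)[0]))
q=cv2.approxPolyN(hull,4,ensure_convex=True)[0] if hasattr(cv2,'approxPolyN') else cv2.boxPoints(cv2.minAreaRect(hull))
P=np.array([plane("top",u,v,12)[:2] for u,v in q]); print(q.tolist(),P.round(1).tolist())
print("sides",[round(np.linalg.norm(P[i]-P[i-1]),1) for i in range(4)],"ctr",P.mean(0))
(cx,cy),wh,a=cv2.minAreaRect(np.array([plane("top",u,v,12)[:2] for u,v in hull[:,0]],np.float32)); print((cx,cy),wh,a)
d=rk-yk; print("knob dist",np.hypot(*d[:2]),"yaw of +y from knobs",np.degrees(np.arctan2(-d[0],d[1])))
cr=cv2.resize(t[150:255,195:405],None,fx=3.6,fy=3.6,interpolation=cv2.INTER_CUBIC)
cv2.imwrite("pics/crop1.png",cv2.cvtColor(cr,cv2.COLOR_RGB2BGR))
E
```

```text
[225.2 203.2] [220 199  10  10  77]
[346.3 209.8] [342 205  10  10  81]
[373.8 179.2] [370 176   8   8  50]
[202.9 197. ] [200 194   7   8  44]
red [550.3 113.5 121.2] 0.422788008799144 yel [ 609.8 -201.   108.5] 0.5310843298042934
[[359, 219], [244, 238], [239, 206], [354, 193]] [[535.2, -182.6], [486.2, 81.8], [560.5, 95.8], [595.8, -171.1]]
sides [np.float64(61.7), np.float64(268.9), np.float64(75.6), np.float64(269.2)] ctr [544.42865925 -44.02133344]
(547.5364379882812, -43.839019775390625) (75.98543548583984, 267.98101806640625) 10.586076736450195
knob dist 320.0597696985907 yaw of +y from knobs 10.70737945066774
```

View pics/crop1.png

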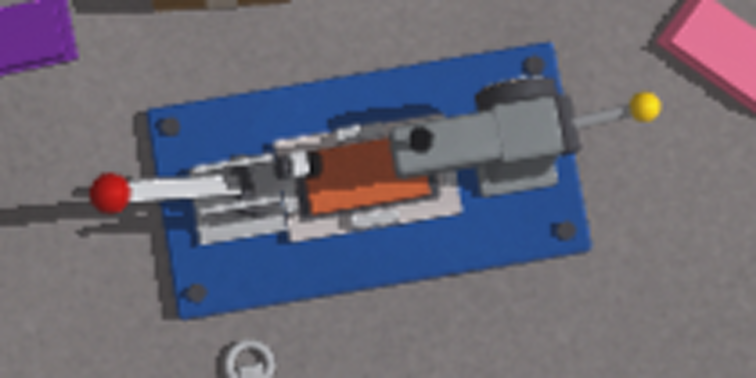

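The crop confirms the red ball on the clamp handle at crop (110,193), the yellow ball on the lever at (645,106) and the red-brown pad under the clamp and gauge. The plate corners are at crop (150,110), (550,43), (590,247) and (180,318). The knob height of 121 mm suggests the handle starts about 0.15 rad off its open stop.

```bash
cat >> h.py <<'E'
def go(target,rpy):
    s=state(); R0=R.from_euler("xyz",s["ee_rot"],degrees=True); R1=R.from_euler("xyz",rpy,degrees=True)
    return (R0.inv()*R1).as_rotvec(degrees=True).round(2),R0.inv().apply(np.array(target)-s["ee_pos"]).round(1)
E
python3 - <<'E'
from h import *
C=np.array([(150,110),(550,43),(590,247),(180,318)])/3.6+[195,150]
P=np.array([plane("top",u,v,12)[:2] for u,v in C]); print(P.round(1),[round(np.linalg.norm(P[i]-P[i-1]),1) for i in range(4)],P.mean(0))
d=(P[0]-P[1])+(P[3]-P[2]); yaw=np.arctan2(-d[0],d[1]); print(np.degrees(yaw))
X,Y=axes(yaw)
for n,k in (("red",(550.3,113.5)),("yel",(609.8,-201))): print(n,"in fixture",(np.array(k)-P.mean(0))@X,(np.array(k)-P.mean(0))@Y)
print(go((550,113.5,205),(180,0,100.5)))
E
```

```text
[[ 620.6  103.2]
 [ 669.5 -156.5]
 [ 536.1 -182.3]
 [ 485.5   79.5]] [np.float64(137.3), np.float64(264.3), np.float64(135.9), np.float64(266.6)] [577.92967321 -39.03759563]
10.801970568244188
red in fixture 1.4477507998336676 155.01297023548602
yel in fixture 0.951410351164999 -165.0655414552537
(array([-5.000e-02, -4.000e-02, -8.642e+01]), array([ 561.1, -551. ,    9. ]))
```

>>> carry_out(
  commands=[
    [0, 0, -86.4, 561, -551, 9, 1],
    [0, 0, -86.4, 561, -551, 9, 1],
    [0, 0, -86.4, 561, -551, 9, 1],
    [0, 0, -86.4, 561, -551, 9, 1],
    [0, 0, -86.4, 561, -551, 9, 1],
    [0, 0, -86.4, 561, -551, 9, 1],
    [0, 0, -86.4, 561, -551, 9, 1],
    [0, 0, -86.4, 561, -551, 9, 1],
    [0, 0, -86.4, 561, -551, 9, 1],
    [0, 0, -86.4, 561, -551, 9, 1],
    [0, 0, -86.4, 561, -551, 9, 1],
    [0, 0, -86.4, 561, -551, 9, 1],
    [0, 0, -86.4, 561, -551, 9, 1],
    [0, 0, -86.4, 561, -551, 9, 1],
    [0, 0, -86.4, 561, -551, 9, 1],
    [0, 0, -86.4, 561, -551, 9, 1],
    [0, 0, -86.4, 561, -551, 9, 1],
    [0, 0, -86.4, 561, -551, 9, 1],
    [0, 0, -86.4, 561, -551, 9, 1],
    [0, 0, -86.4, 561, -551, 9, 1],
  ],
)

```text
time_s: 2.2
ee_pos: [549.4, 112.0, 205.1]
ee_rot: [-180.0, 0.0, 100.4]
force: [-0.0, -0.1, -0.3]
gripper_width: 91.1
gripper_force: 0.0
```

```bash
python3 - <<'E'
from h import *
s=state(); w=grab_frame("wrist"); c=camera_model("wrist")
print(s["time_s"],s["ee_pos"],s["ee_rot"],s["qvel"].max())
cv2.imwrite("pics/w1.png",cv2.cvtColor(w,cv2.COLOR_RGB2BGR))
m=red(hsv(w)); n,l,st,ce=cv2.connectedComponentsWithStats(m)
Rt=R.from_euler("xyz",s["ee_rot"],degrees=True)
for i in range(1,n):
    if st[i,4]<100: continue
    u,v=st[i,0]+st[i,2]/2-.5,st[i,1]+st[i,3]/2-.5
    M=c["mount"]; d=Rt.apply(M[:3,:3]@[(u-c["cx"])/c["fx"],-(v-c["cy"])/c["fy"],-1]); o=s["ee_pos"]+Rt.apply(M[:3,3])
    for z in (121,): print(st[i],(o+d*(z-o[2])/d[2]).round(1))
E
```

```text
2.2 [549.39518929 111.9920247  205.10895453] [-1.79987364e+02  1.73544115e-02  1.00394740e+02] 0.07122817774944987
[272 199  26  25 504] [553.1 112.9 121. ]
```

View pics/w1.png

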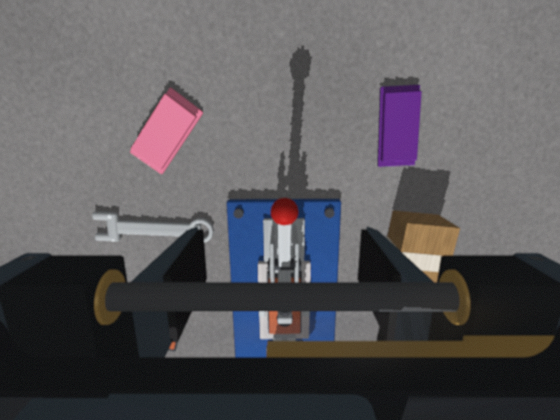

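The wrist view shows the red knob at (285,211), centred between the open fingers with nothing in the way down. It gives (553,113) against (550,113.5) from the other two cameras, so I'll use the mean.

```bash
python3 -c "
from h import *
print(go((551.5,113.2,103),(180,0,100.75)))"
```

```text
(array([ 0.01,  0.02, -0.36]), array([  0.8,   2.1, 102.2]))
```

>>> carry_out(
  commands=[
    [0, 0, -0.4, 1, 2, 40, 1],
    [0, 0, -0.4, 1, 2, 80, 1],
    [0, 0, -0.4, 1, 2, 102, 1],
    [0, 0, -0.4, 1, 2, 102, 1],
    [0, 0, -0.4, 1, 2, 102, -0.5],
    [0, 0, -0.4, 1, 2, 102, -0.6],
    [0, 0, -0.4, 1, 2, 102, -0.8],
    [0, 0, -0.4, 1, 2, 102, -1],
    [0, 0, -0.4, 1, 2, 102, -1],
    [0, 0, -0.4, 1, 2, 102, -1],
    [0, 0, -0.4, 1, 2, 102, -1],
    [0, 0, -0.4, 1, 2, 102, -1],
  ],
  force=15,
)

```text
time_s: 3.45
ee_pos: [551.7, 114.6, 102.9]
ee_rot: [-180.0, 0.0, 100.9]
force: [-0.1, 0.4, -1.3]
gripper_width: 29.7
gripper_force: 0.0
```

>>> carry_out(
  commands=[
    [0, 0, 0, 0, 0, 0, -1],
    [0, 0, 0, 0, 0, 0, -1],
    [0, 0, 0, 0, 0, 0, -1],
    [0, 0, 0, 0, 0, 0, -1],
  ],
  force=15,
)

```text
time_s: 3.85
ee_pos: [550.9, 114.5, 102.7]
ee_rot: [-179.9, -0.0, 100.9]
force: [-3.6, 0.7, 0.7]
gripper_width: 22.6
gripper_force: 15.0
```

```bash
python3 - <<'E'
from h import *
s=state(); print(s["gripper_width"],s["gripper_force"],s["force"],s["ee_pos"])
g=s["ee_pos"]+[0,0,19]; X,Y=axes(np.radians(10.75)); r=g[:2]-[578.5,-39]; print("fixture",r@X,r@Y,g[2])
p=np.array([r@Y-79,g[2]-71]); th=np.arctan2(*p); print(np.hypot(*p),"theta",th)
for t in np.arange(th,-.06,-.1): # tool x = fixture +y, tool z down; radius 90
    print(round(t,2),round(90*(np.sin(t)-np.sin(th)),1),round(-90*(np.cos(t)-np.cos(th)),1))
E
```

```text
22.58206575706134 15.000078231096268 [-3.58812038  0.65402888  0.74848556] [550.92833632 114.49590039 102.70994676]
fixture 1.5428829009725455 155.94488637389676 121.70994675552095
92.15212552643402 theta 0.9880906138625214
0.99 0.0 -0.0
0.89 -5.3 -7.3
0.79 -11.3 -13.9
0.69 -18.0 -20.0
0.59 -25.2 -25.4
0.49 -32.9 -30.0
0.39 -41.1 -33.8
0.29 -49.6 -36.8
0.19 -58.3 -38.9
0.09 -67.2 -40.1
-0.01 -76.2 -40.5
```

>>> carry_out(
  commands=[
    [0, 0, 0, -2.5, 0, -3.7, -1],
    [0, 0, 0, -5.3, 0, -7.3, -1],
    [0, 0, 0, -8.2, 0, -10.7, -1],
    [0, 0, 0, -11.3, 0, -13.9, -1],
    [0, 0, 0, -14.6, 0, -17, -1],
    [0, 0, 0, -18, 0, -20, -1],
    [0, 0, 0, -21.6, 0, -22.8, -1],
    [0, 0, 0, -25.2, 0, -25.4, -1],
    [0, 0, 0, -29, 0, -27.8, -1],
    [0, 0, 0, -33, 0, -30, -1],
    [0, 0, 0, -37, 0, -32, -1],
    [0, 0, 0, -41, 0, -33.8, -1],
    [0, 0, 0, -45.3, 0, -35.4, -1],
    [0, 0, 0, -49.6, 0, -36.8, -1],
    [0, 0, 0, -54, 0, -38, -1],
    [0, 0, 0, -58.3, 0, -39, -1],
    [0, 0, 0, -58.3, 0, -39, -1],
  ],
  force=15,
)

```text
time_s: 5.55
ee_pos: [562.0, 56.5, 142.0]
ee_rot: [-179.9, 0.0, 100.8]
force: [-4.6, 0.1, 0.0]
gripper_width: 22.6
gripper_force: 15.0
```

>>> carry_out(
  commands=[
    [0, 0, 0, -4.5, 0, -0.7, -1],
    [0, 0, 0, -9, 0, -1.2, -1],
    [0, 0, 0, -13.5, 0, -1.5, -1],
    [0, 0, 0, -18, 0, -1.6, -1],
    [0, 0, 0, -20, 0, -1.5, -1],
    [0, 0, 0, -22, 0, -1.5, -1],
    [0, 0, 0, -22, 0, -1.5, -1],
    [0, 0, 0, -22, 0, -1.5, -1],
  ],
  force=15,
)

```text
time_s: 6.35
ee_pos: [565.4, 38.3, 143.7]
ee_rot: [-179.9, -0.3, 100.8]
force: [-7.3, 8.9, 2.1]
gripper_width: 23.1
gripper_force: 15.0
```

```bash
python3 - <<'E'
from h import *
s=state(); print(s["force"])
g=s["ee_pos"]+[0,0,19]; X,Y=axes(np.radians(10.75)); r=g[:2]-[578.5,-39]; print("fixture",r@X,r@Y,g[2])
cv2.imwrite("pics/s2.png",cv2.cvtColor(cv2.resize(grab_frame("scene")[130:290,160:400],None,fx=3,fy=3),cv2.COLOR_RGB2BGR))
E
```

```text
[-7.29983968  8.91257791  2.08300058]
fixture 1.5335554175504549 78.37547438763228 162.7179465525122
```

View pics/s2.png

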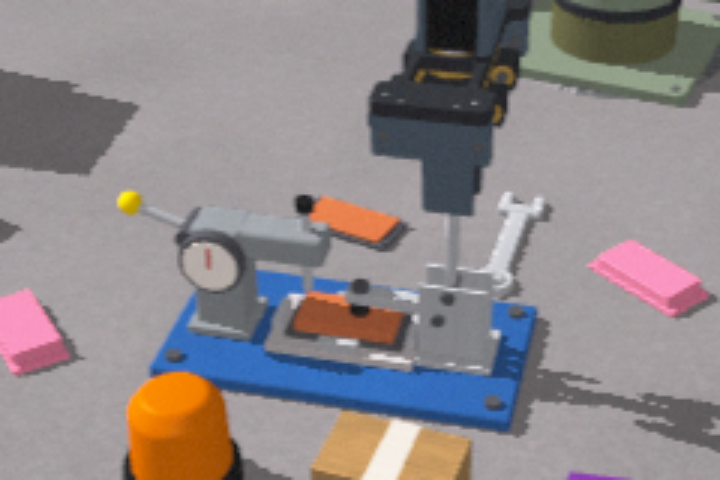

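The crop shows the clamp arm level with its black tip on the pad at (360,300). The handle is upright at its stop with about 9 N of push-back, and the yellow lever is still raised at (130,203). I'll release and go to the lever.

>>> carry_out(
  commands=[
    [0, 0, 0, 0, 0, 0, 1],
    [0, 0, 0, 1, 0, 0, 1],
    [0, 0, 0, 2, 0, 0, 1],
    [0, 0, 0, 2, 0, 0, 1],
    [0, 0, 0, 2, 0, 0, 1],
    [0, 0, 0, 2, 0, -35, 1],
    [0, 0, 0, 2, 0, -70, 1],
    [0, 0, 0, 2, 0, -70, 1],
  ],
)

```text
time_s: 7.2
ee_pos: [569.7, 37.7, 218.6]
ee_rot: [179.4, 0.1, 100.9]
force: [0.2, -0.5, 1.0]
gripper_width: 83.7
gripper_force: 0.0
```

```bash
python3 - <<'E'
from h import *
s=grab_frame("scene"); t=grab_frame("top"); 
m=blob(red(hsv(s)),(270,120,360,230)); n=blob(red(hsv(t)),(220,180,300,225))
y=blob(yel(hsv(s)),(195,188,212,206)); z=blob(yel(hsv(t)),(365,170,385,192))
print(m[0],m[1],n[0],n[1],two(("top",*n[0]),("scene",*m[0])),two(("top",*z[0]),("scene",*y[0])))
print(state()["ee_pos"],go((609.2,-201,200),(180,0,100.75)))
E
```

```text
Traceback (most recent call last):
  File "h.py", line 16, in blob
    n,l,s,c=cv2.connectedComponentsWithStats(k); i=1+np.argmax(s[1:,4]); return c[i],s[i],(l==i).astype(np.uint8)
                                                     ~~~~~~~~~^^^^^^^^^
ValueError: attempt to get argmax of an empty sequence
```

```bash
python3 -c "
from h import *
print(go((609.2,-201,190),(180,0,100.75)))"
```

```text
(array([0.12, 0.03, 0.13]), array([-242.2,   -3.6,   24.3]))
```

>>> carry_out(
  commands=[
    [0, 0, 0, -50, -1, 5, 1],
    [0, 0, 0, -100, -2, 10, 1],
    [0, 0, 0, -150, -3, 15, 1],
    [0, 0, 0, -200, -3.5, 20, 1],
    [0, 0, 0, -242, -3.5, 24, 1],
    [0, 0, 0, -242, -3.5, 24, 1],
    [0, 0, 0, -242, -3.5, 24, 1],
  ],
)

```text
time_s: 8.0
ee_pos: [607.8, -201.2, 187.3]
ee_rot: [-179.8, -0.1, 100.8]
force: [-0.8, 0.0, -0.6]
gripper_width: 91.0
gripper_force: 0.0
```

```bash
python3 - <<'E'
from h import *
st=state(); w=grab_frame("wrist"); s=grab_frame("scene"); t=grab_frame("top"); c=camera_model("wrist")
m=blob(red(hsv(s)),(270,120,360,230)); n=blob(red(hsv(t)),(220,180,300,225))
print(m[0],n[0],two(("top",*n[0]),("scene",*m[0])))
cv2.imwrite("pics/w3.png",cv2.cvtColor(w,cv2.COLOR_RGB2BGR))
Rt=R.from_euler("xyz",st["ee_rot"],degrees=True); M=c["mount"]; o=st["ee_pos"]+Rt.apply(M[:3,3])
N,l,ss,ce=cv2.connectedComponentsWithStats(yel(hsv(w)))
for i in range(1,N):
    if ss[i,4]<60: continue
    u,v=ss[i,0]+ss[i,2]/2-.5,ss[i,1]+ss[i,3]/2-.5
    d=Rt.apply(M[:3,:3]@[(u-c["cx"])/c["fx"],-(v-c["cy"])/c["fy"],-1]); print(ss[i],(o+d*(109-o[2])/d[2]).round(1))
print(st["ee_pos"],st["ee_rot"],go((609.2,-201,91),(180,0,100.75)))
E
```

```text
[311.         189.31168831] [258.76 193.76] (array([565.07410395,  39.89259503, 161.69544805]), np.float64(0.7757172169033459))
[276 206  19  19 300] [ 611.9 -201.7  109. ]
[ 607.8452749  -201.19924822  187.34246194] [-1.79821834e+02 -1.28727677e-01  1.00761584e+02] (array([-0.05, -0.05,  0.21]), array([-2. ,  0.5, 98. ]))
```

View pics/w3.png

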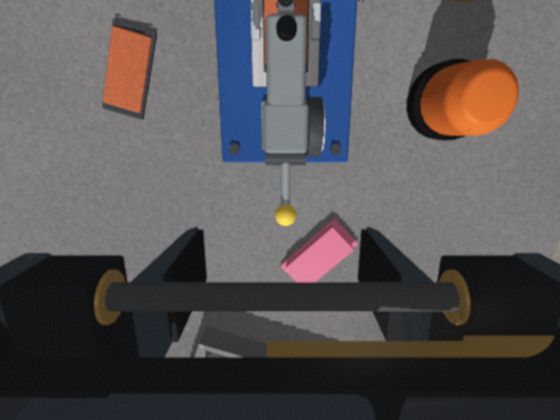

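The wrist view shows the yellow knob at (285,216), midway between the fingers with only the bench below. The red knob measures 161.7 mm high, so the clamp is still locked. Next I descend and grip the yellow knob.

>>> carry_out(
  commands=[
    [0, 0, 0, -2, 1.5, 40, 0.2],
    [0, 0, 0, -2, 1.5, 80, -0.2],
    [0, 0, 0, -2, 1.5, 98, -0.5],
    [0, 0, 0, -2, 1.5, 98, -0.6],
    [0, 0, 0, -2, 1.5, 98, -0.8],
    [0, 0, 0, -2, 1.5, 98, -1],
    [0, 0, 0, -2, 1.5, 98, -1],
    [0, 0, 0, -2, 1.5, 98, -1],
    [0, 0, 0, -2, 1.5, 98, -1],
    [0, 0, 0, -2, 1.5, 98, -1],
    [0, 0, 0, -2, 1.5, 98, -1],
    [0, 0, 0, -2, 1.5, 98, -1],
  ],
  force=12,
)

```text
time_s: 9.35
ee_pos: [610.7, -202.5, 91.6]
ee_rot: [180.0, 0.0, 100.9]
force: [-0.6, -0.1, 0.5]
gripper_width: 16.6
gripper_force: 12.0
```

```bash
python3 - <<'E'
from h import *
s=state(); print(s["gripper_width"],s["gripper_force"])
g=s["ee_pos"]+[0,0,19]; X,Y=axes(np.radians(10.75)); r=g[:2]-[578.5,-39]; print("fixture",r@X,r@Y,g[2])
th=.35
for q in np.arange(0,.76,.1): print(round(q,2),"dx",round(-50*(np.cos(th-q)-np.cos(th)),1),"dz",round(-50*(np.sin(th-q)-np.sin(th)),1))
E
```

```text
16.56212224229672 12.00008288025856
fixture 1.1600932924252905 -166.68332310600906 110.60769105566956
0.0 dx -0.0 dz -0.0
0.1 dx -1.5 dz 4.8
0.2 dx -2.5 dz 9.7
0.3 dx -3.0 dz 14.6
0.4 dx -3.0 dz 19.6
0.5 dx -2.5 dz 24.6
0.6 dx -1.5 dz 29.5
0.7 dx -0.0 dz 34.3
```

>>> carry_out(
  commands=[
    [0, 0, 0, -1.5, 0, 4.8, -1],
    [0, 0, 0, -2.5, 0, 9.7, -1],
    [0, 0, 0, -3, 0, 14.6, -1],
    [0, 0, 0, -3, 0, 19.6, -1],
    [0, 0, 0, -2.5, 0, 24.6, -1],
    [0, 0, 0, -1.5, 0, 29.5, -1],
    [0, 0, 0, 0, 0, 34, -1],
    [0, 0, 0, 0, 0, 36, -1],
    [0, 0, 0, 0, 0, 36, -1],
    [0, 0, 0, 0, 0, 36, -1],
    [0, 0, 0, 0, 0, 36, -1],
    [0, 0, 0, 0, 0, 36, -1],
    [0, 0, 0, 0, 0, 36, -1],
    [0, 0, 0, 0, 0, 36, -1],
  ],
  force=12,
)

```text
time_s: 10.75
ee_pos: [610.8, -202.3, 56.5]
ee_rot: [180.0, 0.0, 100.9]
force: [-2.8, 1.3, 6.5]
gripper_width: 16.5
gripper_force: 12.0
```

```bash
python3 - <<'E'
from h import *
cv2.imwrite("pics/s4.png",cv2.cvtColor(cv2.resize(grab_frame("scene")[130:290,160:400],None,fx=3,fy=3),cv2.COLOR_RGB2BGR))
E
```

```text
(no output)
```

View pics/s4.png

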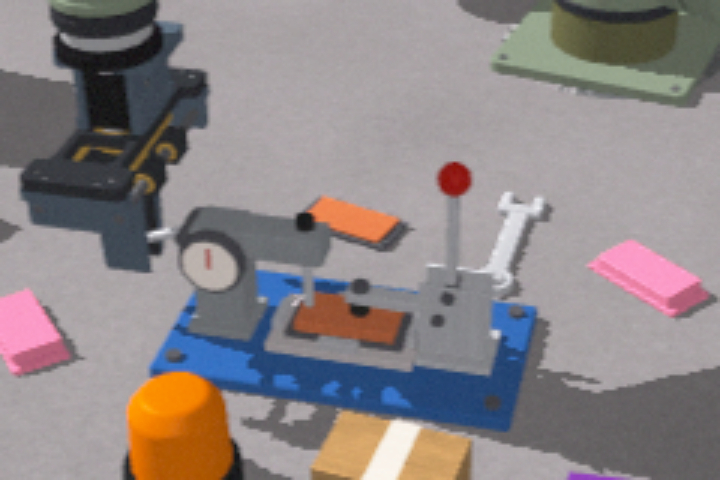

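The crop shows the feeler's black cap dropped from (304,204) to (305,222), about 15 mm, and the feeler is on the pad. The handle is upright with its red knob at (454,179), and there is 6.5 N at the stop. Now I raise the lever.

>>> carry_out(
  commands=[
    [0, 0, 0, 0, 0, 0, -1],
    [0, 0, 0, -1, 0, -5, -1],
    [0, 0, 0, -2, 0, -10, -1],
    [0, 0, 0, -3, 0, -15, -1],
    [0, 0, 0, -3, 0, -20, -1],
    [0, 0, 0, -3, 0, -25, -1],
    [0, 0, 0, -1.5, 0, -30, -1],
    [0, 0, 0, 0, 0, -34.5, -1],
    [0, 0, 0, 0.5, 0, -37, -1],
    [0, 0, 0, 0.5, 0, -37.5, -1],
    [0, 0, 0, 0.5, 0, -37.5, -1],
    [0, 0, 0, 0.5, 0, -37.5, -1],
    [0, 0, 0, 0.5, 0, -37.5, -1],
  ],
  force=12,
)

```text
time_s: 12.1
ee_pos: [610.6, -201.9, 93.1]
ee_rot: [180.0, 0.0, 100.9]
force: [-0.1, -2.1, 0.1]
gripper_width: 17.0
gripper_force: 12.0
```

>>> carry_out(
  commands=[
    [0, 0, 0, 0, 0, 0, 0],
    [0, 0, 0, 0, 0, 0, 0.5],
    [0, 0, 0, 0, 0, 0, 1],
    [0, 0, 0, 0, 0, 0, 1],
    [0, 0, 0, 0, 0, 0, 1],
    [0, 0, 0, 0, 0, -40, 1],
    [0, 0, 0, 0, 0, -80, 1],
    [0, 0, 0, 0, 0, -120, 1],
    [0, 0, 0, 0, 0, -130, 1],
    [0, 0, 0, 50, 0, -130, 1],
    [0, 0, 0, 100, 0, -130, 1],
    [0, 0, 0, 140, 0, -130, 1],
    [0, 0, 0, 140, 0, -130, 1],
  ],
)

```text
time_s: 13.4
ee_pos: [582.6, -60.0, 222.6]
ee_rot: [-179.9, -0.1, 101.2]
force: [-0.0, -0.3, 0.7]
gripper_width: 91.6
gripper_force: 0.0
```

```bash
python3 - <<'E'
from h import *
s=grab_frame("scene"); t=grab_frame("top")
cv2.imwrite("pics/s5.png",cv2.cvtColor(cv2.resize(s[110:290,160:400],None,fx=3,fy=3),cv2.COLOR_RGB2BGR))
print(state()["ee_pos"],go((565.5,39,215),(180,0,100.75)))
f=lambda c,bs,bt:two(("top",*blob(c(hsv(t)),bt)[0]),("scene",*blob(c(hsv(s)),bs)[0]))
try: print("yel",f(yel,(190,185,215,225),(360,165,390,195)))
except ValueError: print("y hidden")
try: print("red",f(red,(290,170,340,220),(240,180,290,215)))
except ValueError: print("r hidden")
E
```

```text
[583.89799837 -63.82678919 222.61869248] (array([-0.03,  0.03,  0.24]), array([104.5,   1.6,   7.6]))
yel (array([ 609.6646681 , -200.61121016,  109.79127739]), np.float64(0.9044813658514893))
red (array([566.06449523,  41.45323818, 162.90212504]), np.float64(3.0599042987458165))
```

View pics/s5.png

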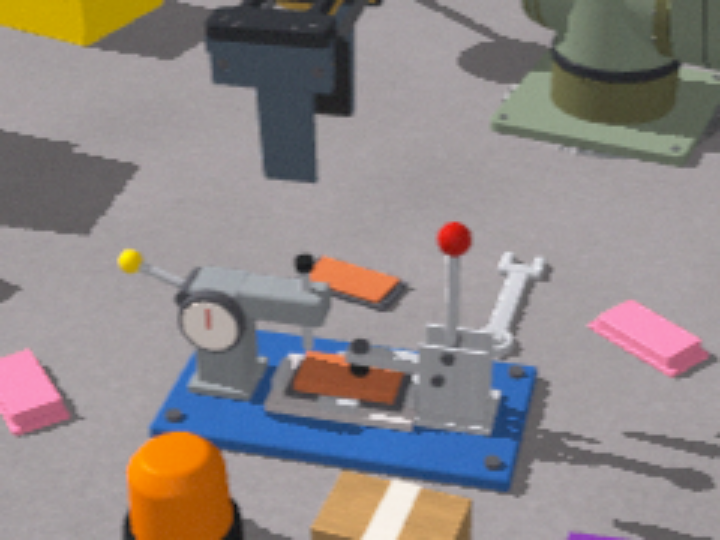

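The crop shows the lever fully raised, with the yellow knob at (130,261) measured 109.8 mm high. The clamp is still locked, and I now go back to the red knob.

>>> carry_out(
  commands=[
    [0, 0, 0, 50, 1, 4, 1],
    [0, 0, 0, 100, 1.5, 8, 1],
    [0, 0, 0, 104.5, 2, 8, 1],
    [0, 0, 0, 104.5, 2, 30, 1],
    [0, 0, 0, 104.5, 2, 60, 0.5],
    [0, 0, 0, 104.5, 2, 80, 0],
    [0, 0, 0, 104.5, 2, 80, -0.5],
    [0, 0, 0, 104.5, 2, 80, -0.7],
    [0, 0, 0, 104.5, 2, 80, -1],
    [0, 0, 0, 104.5, 2, 80, -1],
    [0, 0, 0, 104.5, 2, 80, -1],
    [0, 0, 0, 104.5, 2, 80, -1],
    [0, 0, 0, 104.5, 2, 80, -1],
    [0, 0, 0, 104.5, 2, 80, -1],
    [0, 0, 0, 104.5, 2, 80, -1],
    [0, 0, 0, 104.5, 2, 80, -1],
  ],
  force=15,
)

```text
time_s: 15.1
ee_pos: [565.3, 38.5, 143.2]
ee_rot: [-179.9, 0.0, 100.9]
force: [-5.0, -1.0, 5.9]
gripper_width: 22.4
gripper_force: 15.0
```

```bash
python3 - <<'E'
from h import *
s=state(); print(s["gripper_width"],s["gripper_force"],s["force"])
g=s["ee_pos"]+[0,0,19]; X,Y=axes(np.radians(10.75)); r=g[:2]-[578.5,-39]; print("fixture",r@X,r@Y,g[2])
for t in np.arange(.05,1.3,.05): print(round(t,2),round(90*np.sin(t),1),round(90-90*np.cos(t),1),end=" | ")
E
```

```text
22.4259954000715 15.000563263893127 [-4.99694533 -0.97337959  5.94307572]
fixture 1.5225299111442547 78.57013703940197 162.2256068849495
0.05 4.5 0.1 | 0.1 9.0 0.4 | 0.15 13.4 1.0 | 0.2 17.9 1.8 | 0.25 22.3 2.8 | 0.3 26.6 4.0 | 0.35 30.9 5.5 | 0.4 35.0 7.1 | 0.45 39.1 9.0 | 0.5 43.1 11.0 | 0.55 47.0 13.3 | 0.6 50.8 15.7 | 0.65 54.5 18.4 | 0.7 58.0 21.2 | 0.75 61.3 24.1 | 0.8 64.6 27.3 | 0.85 67.6 30.6 | 0.9 70.5 34.1 | 0.95 73.2 37.6 | 1.0 75.7 41.4 | 1.05 78.1 45.2 | 1.1 80.2 49.2 | 1.15 82.1 53.2 | 1.2 83.9 57.4 | 1.25 85.4 61.6 |
```

>>> carry_out(
  commands=[
    [0, 0, 0, 4.5, 0, 0.1, -1],
    [0, 0, 0, 9, 0, 0.4, -1],
    [0, 0, 0, 13.5, 0, 1, -1],
    [0, 0, 0, 18, 0, 1.8, -1],
    [0, 0, 0, 22.3, 0, 2.8, -1],
    [0, 0, 0, 26.6, 0, 4, -1],
    [0, 0, 0, 31, 0, 5.5, -1],
    [0, 0, 0, 35, 0, 7, -1],
    [0, 0, 0, 39, 0, 9, -1],
    [0, 0, 0, 43, 0, 11, -1],
    [0, 0, 0, 47, 0, 13.3, -1],
    [0, 0, 0, 51, 0, 15.7, -1],
    [0, 0, 0, 54.5, 0, 18.4, -1],
    [0, 0, 0, 58, 0, 21.2, -1],
    [0, 0, 0, 61.3, 0, 24, -1],
    [0, 0, 0, 64.6, 0, 27.3, -1],
    [0, 0, 0, 67.6, 0, 30.6, -1],
    [0, 0, 0, 70.5, 0, 34, -1],
    [0, 0, 0, 73.2, 0, 37.6, -1],
    [0, 0, 0, 75.7, 0, 41.4, -1],
  ],
  force=15,
)

```text
time_s: 17.1
ee_pos: [551.2, 113.3, 100.9]
ee_rot: [-179.9, -0.0, 100.9]
force: [-4.9, 0.3, 2.9]
gripper_width: 22.4
gripper_force: 15.0
```

>>> carry_out(
  commands=[
    [0, 0, 0, 2.4, 0, 3.8, -1],
    [0, 0, 0, 4.5, 0, 7.8, -1],
    [0, 0, 0, 6.4, 0, 12, -1],
    [0, 0, 0, 7.5, 0, 14.5, -1],
    [0, 0, 0, 7.5, 0, 14.5, -1],
    [0, 0, 0, 7.5, 0, 14.5, -1],
    [0, 0, 0, 7.5, 0, 14.5, -1],
  ],
  force=15,
)

```text
time_s: 17.8
ee_pos: [550.0, 120.2, 87.5]
ee_rot: [-179.9, 0.0, 100.9]
force: [-6.8, -1.9, 7.1]
gripper_width: 22.8
gripper_force: 15.0
```

It's against the open stop, so I release, rise and back off.

>>> carry_out(
  commands=[
    [0, 0, 0, 0, 0, 0, 0],
    [0, 0, 0, 0, 0, 0, 0.5],
    [0, 0, 0, 0, 0, 0, 1],
    [0, 0, 0, 0, 0, 0, 1],
    [0, 0, 0, 0, 0, 0, 1],
    [0, 0, 0, 0, 0, -40, 1],
    [0, 0, 0, 0, 0, -80, 1],
    [0, 0, 0, 0, 0, -120, 1],
    [0, 0, 0, 0, 0, -140, 1],
    [0, 0, 0, 50, 0, -140, 1],
    [0, 0, 0, 100, 0, -140, 1],
    [0, 0, 0, 150, 0, -140, 1],
    [0, 0, 0, 200, 0, -140, 1],
    [0, 0, 0, 200, 0, -140, 1],
    [0, 0, 0, 200, 0, -140, 1],
  ],
)

```text
time_s: 19.3
ee_pos: [512.6, 317.5, 226.6]
ee_rot: [-180.0, 0.1, 101.0]
force: [0.3, -1.0, 0.5]
gripper_width: 91.0
gripper_force: 0.0
```

```bash
python3 - <<'E'
from h import *
s=grab_frame("scene"); t=grab_frame("top")
a=cv2.resize(s[150:290,160:400],None,fx=2.4,fy=2.4); b=cv2.resize(t[150:260,195:435],None,fx=2.4,fy=2.4)
cv2.imwrite("pics/s6.png",cv2.cvtColor(np.vstack([a,b]),cv2.COLOR_RGB2BGR))
f=lambda c,bs,bt:two(("top",*blob(c(hsv(t)),bt)[0]),("scene",*blob(c(hsv(s)),bs)[0]))
print("yel",f(yel,(190,185,215,225),(360,165,390,195)))
print("red",f(red,(330,190,365,230),(210,185,240,220)))
E
```

```text
yel (array([ 609.6646681 , -200.61121016,  109.79127739]), np.float64(0.9044813658514893))
red (array([549.23846533, 120.29306414, 107.99797814]), np.float64(0.22786131707519344))
```

View pics/s6.png

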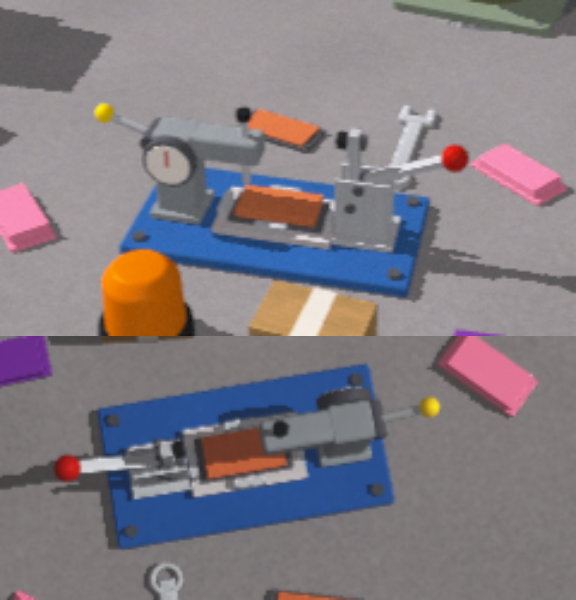

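The red knob at scene crop (455,158) measures 108.0 mm high, so the clamp is fully open. The lever is raised at 109.8 mm, and the pad lies flat in its nest at (280,205) in the scene view.

```bash
python3 -c "
from workcell import workorder
print(workorder.job_done())"
```

```text
the job is handed in; nothing more can be done
None
```

The pad was clamped, gauged and released in the required order, and the job was handed in at about 19 s with the clamp open, the lever raised and the pad flat in its nest; the hand-in returned no verdict.

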